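Lay the still's cleaned pipe fittings on their marked mats

TASK

The still's four copper fittings (elbow, tee, straight connector and round blanking cap) have been cleaned; lay each one flat on the round cork mat that bears its own silhouette, turned so that it covers the silhouette, ready for reassembly. Leave the two wooden-headed bottle stoppers standing where they are.

Things in the scene. Friction and masses are not known exactly. Their poses are not given: they have to be found in the camera images.
- elbow: loose copper pipe elbow lying flat on the bench (an L seen from above), 28 mm high, 110 to 225 g; tube 22 mm across; 12 mm long, 28 mm wide round collar at each open end. Two equal legs along its +x and +y, each 62 mm from the origin to its end. Origin: at the corner where the legs' centre lines cross, at its underside (centre lines 14 mm above). z up. Bare tube to pinch from 14 to 50 mm along each leg.
- tee: loose copper pipe tee lying flat (a T seen from above), 28 mm high, 140 to 280 g; tube 22 mm across; 12 mm long, 28 mm wide round collar at each open end. Run along x, 50 mm to either side of the origin; branch along +y, 62 mm long. Origin: where the centre lines cross, at its underside (centre lines 14 mm above). z up. Bare tube to pinch from 14 to 50 mm along the branch.
- connector: loose straight copper connector lying along its x, 100 mm long, with a square block in its middle (34 mm along x, 32 mm wide, 32 mm high) on which it rests, 140 to 280 g; tube 22 mm across; 12 mm long, 28 mm wide round collar at each open end, centre line 16 mm above the underside. Origin: middle of the block's underside. z up. Same either way round.
- cap: loose round copper blanking cap: flat disc 72 mm across and 7 mm thick with an upright round stem 28 mm across in its middle, top of the stem 40 mm above the underside; 140 to 280 g. Origin: centre of the underside. z up. Any yaw is alike.
- mat_elbow: fixed round cork mat, 132 mm across, 6 mm thick, with a flat dark silhouette of the elbow on top. Origin: centre of the mat, on the bench (top at +6 mm); z up. The elbow's corner (its origin) belongs at x = -25, y = -25 mm, its legs along the mat's +x and +y. One of eight spots shared at random by mats and fittings.
- mat_tee: fixed round cork mat, 132 mm across, 6 mm thick, with a flat dark silhouette of the tee on top. Origin: centre of the mat, on the bench (top at +6 mm); z up. The tee's origin belongs at x = 0, y = -20 mm, its run along the mat's x, its branch along the mat's +y. One of eight spots shared at random by mats and fittings.
- mat_connector: fixed round cork mat, 132 mm across, 6 mm thick, with a flat dark silhouette of the connector (a bar with a wider square middle) on top. Origin: centre of the mat, on the bench (top at +6 mm); z up. The connector's origin belongs at the mat's centre, its length along the mat's x, either way round. One of eight spots shared at random by mats and fittings.
- mat_cap: fixed round cork mat, 132 mm across, 6 mm thick, with a flat dark silhouette of the cap (a plain disc) on top. Origin: centre of the mat, on the bench (top at +6 mm); z up. The cap's origin belongs at the mat's centre, at any yaw. One of eight spots shared at random by mats and fittings.
- stopper_a: small loose bottle stopper standing amid the fittings and mats: round wooden head 32 mm across below, cork plug pointing up, 36 mm high in all, 30 g. Origin: centre of its underside. To be left alone.
- stopper_b: small loose bottle stopper standing just beyond them, with a rubber bung and a brass wing nut of similar size (about 26 mm high) nearby: round wooden head 32 mm across below, cork plug pointing up, 36 mm high in all, 30 g. Origin: centre of its underside. To be left alone.
Mind the look-alikes: they are no part of the job. What is shaped like the connector but turquoise or white is not meant.

How it is judged:
At the end, for the whole second after the job is handed in: Each fitting lies released, at rest and flat (0.12 rad) on the mat with its own silhouette, its origin within 12 mm of the marked place (elbow, tee: along the mat's x and y each) and, except the cap, turned within 0.26 rad of it, elbow legs and tee branch pointing the marked way (x of elbow in the frame of mat_elbow between -0.037 and -0.013 m and x of mat_elbow in the frame of elbow above 0 m and y of elbow in the frame of mat_elbow between -0.037 and -0.013 m and y of mat_elbow in the frame of elbow above 0 m and angle between the x axis of elbow and the x axis of mat_elbow, either way round below 0.26 rad and z of elbow in the frame of mat_elbow between 0.003 and 0.01 m and angle between each of elbow, tee, connector, cap's own z axis and vertical below 0.12 rad and linear speed of each of elbow, tee, connector, cap below 0.02 m/s and angular speed of each of elbow, tee, connector, cap below 0.2 rad/s and x of tee in the frame of mat_tee between -0.012 and 0.012 m and y of tee in the frame of mat_tee between -0.032 and -0.008 m and y of mat_tee in the frame of tee above 0 m and angle between the x axis of tee and the x axis of mat_tee, either way round below 0.26 rad and z of tee in the frame of mat_tee between 0.003 and 0.01 m and horizontal distance between connector and mat_connector below 0.012 m and angle between the x axis of connector and the x axis of mat_connector, either way round below 0.26 rad and z of connector in the frame of mat_connector between 0.003 and 0.01 m and horizontal distance between cap and mat_cap below 0.012 m and z of cap in the frame of mat_cap between 0.003 and 0.01 m); the robot touches nothing.
It fails at once if a bottle stopper is shifted by more than 25 mm or knocked over (distance of any of stopper_a, stopper_b from where it was at the start of the episode above 0.025 m or angle between any of stopper_a, stopper_b's own z axis and vertical above 0.6 rad).
It also fails if it takes over 128 s, if anything falls off the work surface, if the arm or the gripper's body presses on something with over 40 N, if the wrist force passes 120 N, or if a joint passes its speed limit or range.

ROBOT

A 7-joint arm with a two-finger parallel gripper is mounted at the origin on the work surface. World frame = base frame: x ahead of the robot, y to its left, z up, the work surface at z = 0. Lengths are in m, angles in rad, forces in N, time in s.
With the tool pointing down it reaches from about 0.35 to 0.9 m from the base axis. Payload 19.9 kg.
Tool frame: the origin (TCP) lies between the finger pads; the fingertips stand 17 mm ahead of it and the grasp point (between the pads) lies 2 mm behind it; z points along the fingers, x is the direction in which the jaws open and shut, and the axes are right-handed (so a half turn about z gives the same grasp; the last joint's range is limited). The gripper opens to 94 mm and grips with 3 to 60 N. Pads are 16 mm wide; open, the fingers measure 119 mm over their backs; the gripper's body (75 mm by 177 mm) begins 78 mm behind the grasp point.
Start: joints at [1.234, 0.417, -0.01, 1.614, 0.005, 1.111, -0.053], TCP at [0.182, -0.598, 0.222] pointing down, gripper open.
Joint ranges: [-2.81, 2.81], [-0.39, 2.02], [-1.27, 1.25], [0.06, 2.57], [-1.19, 4.33], [0.19, 2], [-2.82, 2.82]. Speed limits (rad/s): [1.89, 1.89, 2.39, 2.39, 3.01, 3.01, 3.01].

INTERFACE

Orientations are given as a rotation vector (axis times angle).
In Python, from station import manip, imaging gives the robot as it stands.
- The arm moves only by the shell command python3 -m inch 'ROWS' [FORCE]. ROWS is JSON, a list of rows, each an object with "grip": the gripper command: -1 is shut, 1 is fully open, values between are in proportion; "translation": the shift along the tool's x, y, z scaled (see below), a list of three; "dr": the turn, a rotation vector about the tool's x, y, z scaled (see below), a list of three. A call has 1 to 20 rows; each row is the pose to reach, as a shift and turn from the pose commanded when the call began, along the tool's axes at that moment; what a row does not reach only later rows make up. The controller multiplies each number of a shift by 0.12 m and each number of a turn by 30 degrees. A row lasts 1/10 s, in which the tool goes at most 50 mm and 8.59 degrees, less where a joint would pass 70% of its speed; a pose out of reach is approached as far as the arm can. A call with a number of a shift or a turn outside -1 to 1 is refused whole. A call with a gripper value outside its range is refused whole. The fingers move at their own pace and stop on an object; FORCE is the grip in N (left out, the last holds). Time passes only in rows, so rows that repeat a pose let the fingers close. It gives the time, the measured TCP pose, the force and the opening at its end, in the units of the state.
- manip.observe(): the state, without advancing time (a new reading comes with each control period).
- imaging.capture(name): name is "scene" or "top"; returns the picture (420x560x3 uint8, blue, green, red); there is no depth.
- imaging.camera_info(name): a dict with "fx", "fy", "cx", "cy" (pixels), "xyz" and "orientation" of the camera in the world. Camera axes: x right, y down, z forward; pixel columns grow to the right and rows downward; lengths in m; the calibration is good to about 2 mm. A picture is of the moment at which its call begins. camera_info takes no time and is no camera call.
- manip.job_done(): hands the job in, once; it reports no verdict.
Trained networks look in the newest picture that a camera, given by its name, has taken for a name from the list of things; names that differ only in an ending like _2 or _b are one class to them, and where a whole thing is asked for, a point or a joint stands for the part that bears it (a point fixed in the world has none). Each returns a list of dicts, best first, with "confidence" (0 to 1); they miss things now and then, are a little off and sometimes report something else, mostly with a low value. They report only what shows in the picture. A call takes as long as a camera call. They do not tell look-alikes from the thing itself.
- imaging.trace(camera, label): "pixels" (420x560 bool, what is visible of it) and "box" ([left, top, right, bottom] in pixels, round what is visible of it).
- imaging.spot_point(camera, label): "pixel" ([column, row] in pixels: a listed point, or the origin of a listed thing).
The state is a dict: "clock": time; "qpos": joint angles; "joint_velocities": joint speeds; "joint_torque": joint torques, N m; "ee_pos": TCP position; "orientation": TCP orientation; "force": force on the tool from outside, world axes, zero at the start; "wrist_torque": the same for the moment, N m; "width": finger opening in m.
Only numpy, scipy, OpenCV 4.12 (cv2) and the standard library are available. Lean on these libraries where they do the work, as an engineer would, in place of code of your own. Each camera call takes 0.05 s, during which the arm holds its last target.

## Working session

There is one attempt and no reset: what is moved stays moved. The work goes in short steps, Python scripts to look and compute and a shell command to move; the robot and the scene stay as the last step left them, time stands still between calls to the robot, and variables do not carry over. Pictures are saved under pics/ and viewed, and the job is handed in when it is done.

```bash
mkdir -p pics; ls; python3 - <<'E'
from station import manip, imaging
import cv2
for n in ("scene","top"):
    im=imaging.capture(n); cv2.imwrite(f"pics/{n}0.png",im); print(n,imaging.camera_info(n))
s=manip.observe(); print(s['clock'],s['ee_pos'],s['orientation'],s['width'])
E
```

```text
pics
scene {'fx': 496.20745382437553, 'fy': 496.20745382437553, 'cx': 268.9554368707856, 'cy': 209.6582474437972, 'xyz': array([ 1.12288186, -0.42834932,  0.74873434]), 'orientation': array([-2.1468847 , -1.00788957,  0.45893748])}
top {'fx': 461.837849759499, 'fy': 461.837849759499, 'cx': 275.7952385377737, 'cy': 213.12736230429607, 'xyz': array([0.4326993 , 0.03375661, 1.08567802]), 'orientation': array([-2.17005483,  2.18049177, -0.08855517])}
0.1 [ 0.18210496 -0.59755096  0.22189215] [-2.52408765e+00  1.86943322e+00  1.41315429e-03] 0.09398039992602435
```

View pics/top0.png

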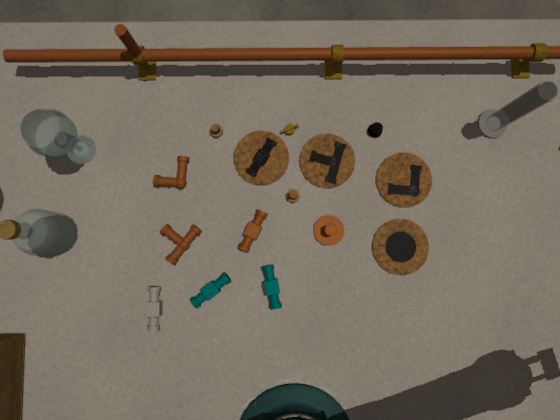

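View pics/scene0.png

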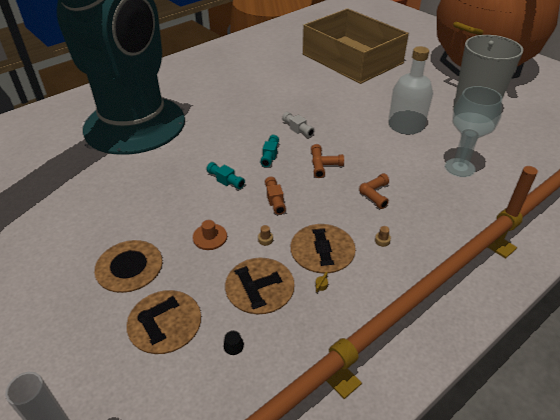

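The top view shows the elbow at (173,175), the tee at (181,241) and the cap at (328,230). The mats are connector (261,157), tee (327,160), elbow (404,180) and cap (400,247). The stoppers are at (216,131) and (293,196).

Connector candidates are copper (252,231), turquoise (210,290) and (272,287), and white (153,309). The copper one fits the description. I'll enlarge it to confirm and measure everything.

```bash
cat > h.py <<'E'
import numpy as np, cv2
from scipy.spatial.transform import Rotation as R
from scipy.optimize import minimize
from station import manip, imaging
def unproj(cam,px,z):
    c=imaging.camera_info(cam); px=np.atleast_2d(px).astype(float)
    d=np.c_[(px[:,0]-c['cx'])/c['fx'],(px[:,1]-c['cy'])/c['fy'],np.ones(len(px))]
    d=R.from_rotvec(c['orientation']).apply(d); o=np.array(c['xyz'])
    return (o+d*((z-o[2])/d[:,2])[:,None])[:,:2]
def rects(kind):
    # list of x0,x1,y0,y1 in mm
    if kind=='elbow': return [(-11,62,-11,11),(-11,11,-11,62),(50,62,-14,14),(-14,14,50,62)]
    if kind=='tee': return [(-50,50,-11,11),(-11,11,0,62),(38,50,-14,14),(-50,-38,-14,14),(-14,14,50,62)]
    if kind=='connector': return [(-50,50,-11,11),(-17,17,-16,16),(38,50,-14,14),(-50,-38,-14,14)]
def template(kind):
    m=np.zeros((300,300),np.uint8)
    for a,b,c,d in rects(kind): m[150+c:150+d,150+a:150+b]=1
    return cv2.GaussianBlur(m.astype(np.float32),(0,0),2)
def fit(kind,cam,mask,z):
    # rectify mask on mm grid about its centroid
    ys,xs=np.nonzero(mask); c0=unproj(cam,[[xs.mean(),ys.mean()]],z)[0]
    N=200; g=np.arange(N)-N/2+.5
    ci=imaging.camera_info(cam)
    X,Y=np.meshgrid(c0[0]+g/1000,c0[1]+g/1000)
    P=np.c_[X.ravel(),Y.ravel(),np.full(N*N,z)]-ci['xyz']
    p=R.from_rotvec(ci['orientation']).inv().apply(P)
    u=(ci['fx']*p[:,0]/p[:,2]+ci['cx']).reshape(N,N).astype(np.float32); v=(ci['fy']*p[:,1]/p[:,2]+ci['cy']).reshape(N,N).astype(np.float32)
    M=cv2.remap(mask.astype(np.float32),u,v,cv2.INTER_LINEAR)
    T=template(kind); G=np.stack(np.meshgrid(g,g),-1)
    def cost(q):
        c,s=np.cos(q[2]),np.sin(q[2]); dx=G[...,0]-q[0]; dy=G[...,1]-q[1]
        t=cv2.remap(T,(c*dx+s*dy+149.5).astype(np.float32),(-s*dx+c*dy+149.5).astype(np.float32),cv2.INTER_LINEAR)
        return np.mean((t-M)**2)*N*N
    best=None
    for a in np.arange(0,2*np.pi,np.pi/6):
        # template centroid offset
        yy,xx=np.nonzero(T>.5); ct=np.array([xx.mean()-150,yy.mean()-150])
        c,s=np.cos(a),np.sin(a); st=-np.array([c*ct[0]-s*ct[1],s*ct[0]+c*ct[1]])
        r=minimize(cost,[st[0],st[1],a],method='Nelder-Mead',options=dict(initial_simplex=[[st[0],st[1],a],[st[0]+8,st[1],a],[st[0],st[1]+8,a],[st[0],st[1],a+.3]],maxiter=150))
        if best is None or r.fun<best.fun: best=r
    q=best.x
    return c0+q[:2]/1000,(q[2]+np.pi)%(2*np.pi)-np.pi,best.fun,M.sum()
E
cat > m.py <<'E'
from h import *
im=imaging.capture('top'); 
hsv=cv2.cvtColor(im,cv2.COLOR_BGR2HSV)
cv2.imwrite('pics/crop1.png',cv2.resize(im[110:340,130:450],None,fx=2.4,fy=2.4,interpolation=cv2.INTER_CUBIC))
for k,z in (('elbow',.014),('tee',.014),('connector',.016),('cap',.007)):
    for r in imaging.trace('top',k)[:3]:
        ys,xs=np.nonzero(r['pixels'])
        c=(xs.mean(),ys.mean()); col=np.median(im[ys,xs],0)
        o=(k,round(r['confidence'],2),np.round(c,1),col)
        if r['confidence']<.3: print(o); continue
        if k!='cap':print(*o,*[np.round(t,4) for t in fit(k,'top',r['pixels'],z)])
        else: print(*o,unproj('top',[c],z))
for k in ('elbow','tee','connector','cap'):
    for r in imaging.trace('top','mat_'+k)[:2]:
        ys,xs=np.nonzero(r['pixels']); c=(xs.mean(),ys.mean())
        print('mat',k,round(r['confidence'],2),np.round(c,1),unproj('top',[c],.006))
        if r['confidence']<.3: continue
        g=im.max(2); hull=cv2.convexHull(np.c_[xs,ys].astype(np.int32)); mm=np.zeros(g.shape,np.uint8); cv2.fillPoly(mm,[hull],1); mm=cv2.erode(mm,np.ones((7,7)))
        d=(g<70)&(mm>0); print('  dark',d.sum())
        if k!='cap': print('  ',*[np.round(t,4) for t in fit(k,'top',d,.006)])
        else:
            ys,xs=np.nonzero(d); print('  ',unproj('top',[[xs.mean(),ys.mean()]],.006))
for k in ('stopper_a',):
    for r in imaging.trace('top',k)[:4]:
        ys,xs=np.nonzero(r['pixels']); c=(xs.mean(),ys.mean()); print(k,r['confidence'],np.round(c,1),unproj('top',[c],.02))
E
python3 m.py
```

```text
elbow 0.64 [173.7 176.1] [ 29.  59. 103.] [0.5973 0.2633] -0.1077 118.3958 2949.7627
tee 0.95 [179.4 240.2] [ 29.  60. 104.] [0.4536 0.2531] -0.6672 177.9488 3470.1267
tee 0.4 [215.8 130.9] [41.5 75.  98. ] [0.7197 0.184 ] 3.1406 2366.3765 776.4932
connector 0.98 [153.2 309.1] [106. 118. 122.] [0.307  0.3196] 0.0063 249.5459 3164.418
connector 0.91 [252.3 230.5] [ 34.   70.  118.5] [0.484  0.0934] 2.6622 133.7641 2473.329
connector 0.91 [271.  286.7] [84. 91.  0.] [0.3555 0.0501] -2.9423 132.8304 2441.414
cap 0.9 [327.8 229.6] [ 40.  83. 141.] [[ 0.48648613 -0.082829  ]]
mat elbow 0.96 [403.2 180. ] [[ 0.60258534 -0.26235532]]
  dark 510
   [ 0.5768 -0.2863] -0.1017 92.1899 2854.3867
mat tee 0.74 [326.3 160.6] [[ 0.65011955 -0.08168238]]
  dark 592
   [ 0.6456 -0.1022] -0.2836 107.6288 3364.2473
mat connector 0.82 [260.9 157.7] [[0.65794054 0.0732026 ]]
  dark 462
   [0.6597 0.0735] 2.569 55.0076 2636.17
mat cap 0.55 [400.  246.8] [[ 0.44554853 -0.25045766]]
  dark 737
   [[ 0.44650458 -0.25112706]]
mat cap 0.26 [326.3 160.9] [[ 0.64926145 -0.08178419]]
stopper_a 0.62 [215.4 130. ] [[0.72166816 0.17979666]]
```

View pics/crop1.png

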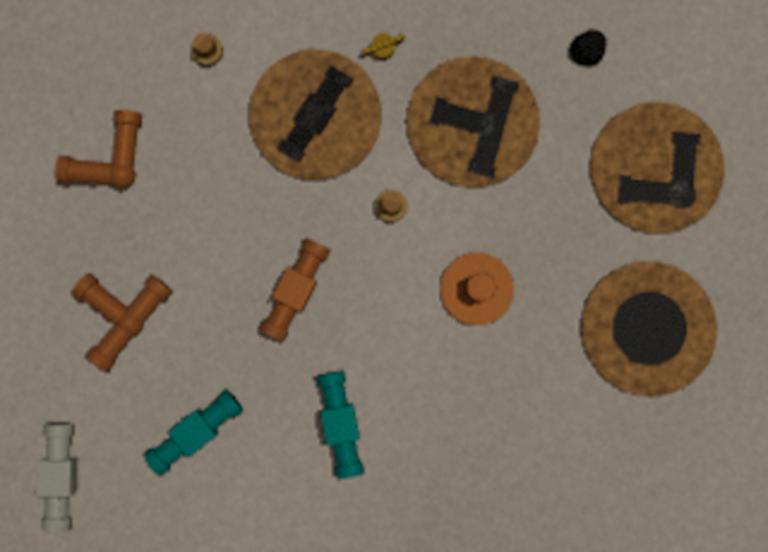

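The enlarged crop confirms it: the copper-coloured connector is at crop (295,290), which is px (253,231). The others are turquoise or white. Next is a helper to work out the moves.

```bash
cat > plan.py <<'E'
# usage: plan.py x y z psi [x y z psi ...]: prints numbers per call
import sys; from h import *
s=manip.observe(); p=np.array(s['ee_pos']); Rm=R.from_rotvec(s['orientation'])
ax=Rm.as_matrix(); psi=np.arctan2(ax[1,0],ax[0,0])
print('now',round(s['clock'],2),np.round(p,4),'psi',round(psi,4),'tilt',np.round(ax[:2,2],4),'q7',round(s['qpos'][6],2),'w',round(s['width'],4),'F',np.round(s['force'],1))
v=list(map(float,sys.argv[1:]))
def down(a): return R.from_matrix(np.array([[np.cos(a),np.sin(a),0],[np.sin(a),-np.cos(a),0],[0,0,-1]]))
for i in range(0,len(v),4):
    t=np.array(v[i:i+3]); da=(v[i+3]-psi+np.pi/2)%np.pi-np.pi/2
    tgt=down(psi+da)
    n=int(max(np.ceil(abs(da)/np.radians(29.5)),1))
    while True:
        out=[];pp=p.copy();rr=Rm
        for k in range(1,n+1):
            np_=p+(t-p)*k/n; nr=down(psi+da*k/n)
            out.append((rr.inv().apply(np_-pp)/.12,(rr.inv()*nr).as_rotvec()/np.radians(30))); pp=np_;rr=nr
        if max(abs(o).max() for a in out for o in a)<=1: break
        n+=1
    for a,b in out: print('  T',np.round(a,3).tolist(),'dr',np.round(b,3).tolist())
    p=t;psi=psi+da;Rm=tgt
E
python3 plan.py .4865 -.083 .13 -.17 .4865 -.083 .029 -.17
python3 - <<'E'
import sys; sys.path.insert(0,'.')
from h import *
im=cv2.imread('pics/top0.png')
print('cap disc',unproj('top',[[328.7,230.4]],.007),'stem',unproj('top',[[330.8,229.2]],.04),'stopA',unproj('top',[[293,195.5]],.02))
E
```

```text
now 0.6 [ 0.1822 -0.5978  0.2224] psi -1.275 tilt [-0.      0.0001] q7 -0.05 w 0.0942 F [-0.4 -0.7  0.9]
  T [-0.673, -0.735, 0.154] dr [-0.0, 0.0, -0.422]
  T [-0.495, -0.865, 0.154] dr [0.0, 0.0, -0.422]
  T [-0.294, -0.952, 0.154] dr [0.0, 0.0, -0.422]
  T [-0.078, -0.994, 0.154] dr [0.0, 0.0, -0.422]
  T [0.142, -0.987, 0.154] dr [0.0, 0.0, -0.422]
  T [0.0, 0.0, 0.842] dr [0.0, 0.0, 0.0]
cap disc [[ 0.4845474  -0.08488364]] stem [[ 0.48565682 -0.08604612]] stopA [[ 0.5654389  -0.00172824]]
```

```bash

python3 -m inch '[{"grip":0.4,"translation":[-0.67,-0.73,0.15],"dr":[0,0,-0.42]},{"grip":0.4,"translation":[-0.67,-0.73,0.15],"dr":[0,0,-0.42]},{"grip":0.4,"translation":[-0.67,-0.73,0.15],"dr":[0,0,-0.42]}]' 60
python3 -m inch '[{"grip":0.4,"translation":[-0.49,-0.86,0.15],"dr":[0,0,-0.42]},{"grip":0.4,"translation":[-0.49,-0.86,0.15],"dr":[0,0,-0.42]},{"grip":0.4,"translation":[-0.49,-0.86,0.15],"dr":[0,0,-0.42]}]'
python3 -m inch '[{"grip":0.4,"translation":[-0.29,-0.95,0.15],"dr":[0,0,-0.42]},{"grip":0.4,"translation":[-0.29,-0.95,0.15],"dr":[0,0,-0.42]},{"grip":0.4,"translation":[-0.29,-0.95,0.15],"dr":[0,0,-0.42]}]'
python3 -m inch '[{"grip":0.4,"translation":[-0.08,-0.99,0.15],"dr":[0,0,-0.42]},{"grip":0.4,"translation":[-0.08,-0.99,0.15],"dr":[0,0,-0.42]},{"grip":0.4,"translation":[-0.08,-0.99,0.15],"dr":[0,0,-0.42]}]'
python3 -m inch '[{"grip":0.4,"translation":[0.14,-0.99,0.15],"dr":[0,0,-0.42]},{"grip":0.4,"translation":[0.14,-0.99,0.15],"dr":[0,0,-0.42]},{"grip":0.4,"translation":[0.14,-0.99,0.15],"dr":[0,0,-0.42]},{"grip":0.4,"translation":[0.14,-0.99,0.15],"dr":[0,0,-0.42]}]'
python3 plan.py .4855 -.0845 .028 -.17
```

```text
clock: 0.9
ee_pos: [0.2448, -0.4918, 0.204]
orientation: [-2.718, 1.572, 0.001]
force: [-0.2, -0.8, 0.8]
width: 0.0738
clock: 1.2
ee_pos: [0.3053, -0.3896, 0.1861]
orientation: [-2.875, 1.264, 0.0]
force: [-0.7, -0.3, 0.5]
width: 0.0659
clock: 1.5
ee_pos: [0.3662, -0.2874, 0.1682]
orientation: [-2.997, 0.941, -0.0]
force: [0.1, -0.5, -0.2]
width: 0.0657
clock: 1.8
ee_pos: [0.4268, -0.1847, 0.1503]
orientation: [-3.082, 0.606, -0.001]
force: [-0.5, -1.1, 1.2]
width: 0.0658
clock: 2.2
ee_pos: [0.4876, -0.0822, 0.1322]
orientation: [-3.129, 0.268, 0.0]
force: [-0.3, -1.5, -0.5]
width: 0.0656
now 2.2 [ 0.4876 -0.0822  0.1322] psi -0.1709 tilt [0.0001 0.0013] q7 -0.25 w 0.0656 F [-0.3 -1.5 -0.5]
  T [-0.014, 0.023, 0.868] dr [-0.003, 0.0, -0.002]
```

```bash

python3 -m inch '[{"grip":0.4,"translation":[-0.014,0.023,0.3],"dr":[0,0,0]},{"grip":0.4,"translation":[-0.014,0.023,0.6],"dr":[0,0,0]},{"grip":0.4,"translation":[-0.014,0.023,0.75],"dr":[0,0,0]},{"grip":0.4,"translation":[-0.014,0.023,0.83],"dr":[0,0,0]},{"grip":0.4,"translation":[-0.014,0.023,0.868],"dr":[0,0,0]},{"grip":0.4,"translation":[-0.014,0.023,0.868],"dr":[0,0,0]},{"grip":-1,"translation":[-0.014,0.023,0.868],"dr":[0,0,0]},{"grip":-1,"translation":[-0.014,0.023,0.868],"dr":[0,0,0]},{"grip":-1,"translation":[-0.014,0.023,0.868],"dr":[0,0,0]},{"grip":-1,"translation":[-0.014,0.023,0.868],"dr":[0,0,0]},{"grip":-1,"translation":[-0.014,0.023,0.868],"dr":[0,0,0]},{"grip":-1,"translation":[-0.014,0.023,0.868],"dr":[0,0,0]},{"grip":-1,"translation":[-0.014,0.023,0.868],"dr":[0,0,0]},{"grip":-1,"translation":[-0.014,0.023,0.868],"dr":[0,0,0]}]' 60
python3 -m inch '[{"grip":-1,"translation":[0,0,-0.2],"dr":[0,0,0]},{"grip":-1,"translation":[0,0,-0.5],"dr":[0,0,0]},{"grip":-1,"translation":[0,0,-0.8],"dr":[0,0,0]},{"grip":-1,"translation":[0,0,-0.8],"dr":[0,0,0]}]' 
python3 plan.py .4465 -.2508 .12 -.17 .4465 -.2508 .035 -.17
```

```text
clock: 3.6
ee_pos: [0.4844, -0.0878, 0.0284]
orientation: [3.129, -0.275, 0.0]
force: [-1.2, -0.6, 5.0]
width: 0.027
clock: 4.0
ee_pos: [0.4863, -0.088, 0.1279]
orientation: [3.128, -0.275, 0.009]
force: [0.3, -1.0, -2.9]
width: 0.0271
now 4.0 [ 0.4863 -0.088   0.1279] psi -0.1755 tilt [ 0.0054 -0.0015] q7 -0.26 w 0.0271 F [ 0.3 -1.  -2.9]
  T [-0.045, 0.697, 0.033] dr [0.001, -0.011, -0.005]
  T [-0.047, 0.697, 0.033] dr [0.0, 0.0, -0.005]
  T [0.0, 0.0, 0.708] dr [0.0, 0.0, 0.0]
```

```bash

python3 -m inch '[{"grip":-1,"translation":[-0.02,0.25,0],"dr":[0,0,0]},{"grip":-1,"translation":[-0.04,0.6,0],"dr":[0,0,0]},{"grip":-1,"translation":[-0.06,0.9,0],"dr":[0,0,0]},{"grip":-1,"translation":[-0.06,0.9,0],"dr":[0,0,0]}]'
python3 -m inch '[{"grip":-1,"translation":[-0.02,0.3,0],"dr":[0,0,0]},{"grip":-1,"translation":[-0.03,0.49,0.06],"dr":[0,0,0]},{"grip":-1,"translation":[-0.03,0.49,0.06],"dr":[0,0,0]},{"grip":-1,"translation":[-0.03,0.49,0.06],"dr":[0,0,0]}]'
python3 plan.py .4465 -.2515 .045 -.17 .4465 -.2515 .035 -.17
```

```text
clock: 4.4
ee_pos: [0.4564, -0.1973, 0.1231]
orientation: [3.128, -0.285, -0.003]
force: [-1.0, 1.6, -2.2]
width: 0.0272
clock: 4.8
ee_pos: [0.4442, -0.2495, 0.1162]
orientation: [-3.129, 0.276, 0.002]
force: [0.6, 1.2, -1.5]
width: 0.0272
now 4.8 [ 0.4442 -0.2495  0.1162] psi -0.1759 tilt [-0.0011  0.0011] q7 0.09 w 0.0272 F [ 0.6  1.2 -1.5]
  T [0.022, 0.013, 0.593] dr [-0.002, 0.002, -0.011]
  T [0.0, 0.0, 0.083] dr [0.0, 0.0, 0.0]
```

```bash

python3 -m inch '[{"grip":-1,"translation":[0.02,0.01,0.2],"dr":[0,0,0]},{"grip":-1,"translation":[0.02,0.01,0.4],"dr":[0,0,0]},{"grip":-1,"translation":[0.02,0.01,0.55],"dr":[0,0,0]},{"grip":-1,"translation":[0.02,0.01,0.62],"dr":[0,0,0]},{"grip":-1,"translation":[0.02,0.01,0.66],"dr":[0,0,0]},{"grip":-1,"translation":[0.02,0.01,0.67],"dr":[0,0,0]},{"grip":-1,"translation":[0.02,0.01,0.67],"dr":[0,0,0]},{"grip":-1,"translation":[0.02,0.01,0.67],"dr":[0,0,0]}]'
python3 plan.py .4465 -.2515 .0345 -.17
```

```text
clock: 5.6
ee_pos: [0.4471, -0.2518, 0.0373]
orientation: [3.129, -0.275, 0.001]
force: [0.7, 0.2, -2.4]
width: 0.027
now 5.6 [ 0.4471 -0.2518  0.0373] psi -0.1755 tilt [ 0.0008 -0.0005] q7 0.02 w 0.027 F [ 0.7  0.2 -2.4]
  T [-0.005, -0.002, 0.023] dr [0.001, -0.002, -0.01]
```

```bash

python3 -m inch '[{"grip":-1,"translation":[0,0,0.02],"dr":[0,0,0]},{"grip":-1,"translation":[0,0,0.024],"dr":[0,0,0]},{"grip":-1,"translation":[0,0,0.024],"dr":[0,0,0]},{"grip":0.3,"translation":[0,0,0.024],"dr":[0,0,0]},{"grip":0.3,"translation":[0,0,0.024],"dr":[0,0,0]},{"grip":0.3,"translation":[0,0,0.024],"dr":[0,0,0]},{"grip":0.3,"translation":[0,0,-0.2],"dr":[0,0,0]},{"grip":0.3,"translation":[0,0,-0.5],"dr":[0,0,0]},{"grip":0.3,"translation":[0,0,-0.8],"dr":[0,0,0]},{"grip":0.3,"translation":[0,0,-0.8],"dr":[0,0,0]}]'
python3 plan.py .484 .0934 .13 1.091 .484 .0934 .022 1.091
```

```text
clock: 6.6
ee_pos: [0.4487, -0.2526, 0.1368]
orientation: [3.127, -0.275, 0.008]
force: [0.9, -0.6, -0.2]
width: 0.061
now 6.6 [ 0.4487 -0.2526  0.1368] psi -0.1756 tilt [ 0.0051 -0.0033] q7 0.1 w 0.061 F [ 0.9 -0.6 -0.2]
  T [-0.071, -0.964, 0.016] dr [0.007, -0.01, -0.806]
  T [0.33, -0.908, 0.019] dr [0.0, 0.0, -0.806]
  T [0.673, -0.693, 0.019] dr [0.0, 0.0, -0.806]
  T [0.0, 0.0, 0.9] dr [0.0, 0.0, 0.0]
```

```bash

python3 -m inch '[{"grip":0.4,"translation":[-0.07,-0.96,0],"dr":[0,0,-0.806]},{"grip":0.4,"translation":[-0.07,-0.96,0],"dr":[0,0,-0.806]},{"grip":0.4,"translation":[-0.07,-0.96,0],"dr":[0,0,-0.806]},{"grip":0.4,"translation":[-0.07,-0.96,0],"dr":[0,0,-0.806]}]'
python3 -m inch '[{"grip":0.4,"translation":[0.33,-0.91,0.02],"dr":[0,0,-0.806]},{"grip":0.4,"translation":[0.33,-0.91,0.02],"dr":[0,0,-0.806]},{"grip":0.4,"translation":[0.33,-0.91,0.02],"dr":[0,0,-0.806]},{"grip":0.4,"translation":[0.33,-0.91,0.02],"dr":[0,0,-0.806]}]'
python3 -m inch '[{"grip":0.4,"translation":[0.67,-0.69,0.02],"dr":[0,0,-0.806]},{"grip":0.4,"translation":[0.67,-0.69,0.02],"dr":[0,0,-0.806]},{"grip":0.4,"translation":[0.67,-0.69,0.02],"dr":[0,0,-0.806]},{"grip":0.4,"translation":[0.67,-0.69,0.02],"dr":[0,0,-0.806]},{"grip":0.4,"translation":[0.67,-0.69,0.02],"dr":[0,0,-0.806]}]'
python3 plan.py .484 .0934 .022 1.091
python3 m.py | grep -A3 cap; cp pics/crop1.png pics/crop2.png
```

```text
clock: 7.0
ee_pos: [0.4587, -0.1344, 0.1324]
orientation: [-3.116, -0.398, 0.0]
force: [0.0, 0.1, -0.4]
width: 0.0659
clock: 7.4
ee_pos: [0.4704, -0.0198, 0.13]
orientation: [-2.965, -1.036, 0.0]
force: [-0.5, -1.0, -0.0]
width: 0.0656
clock: 7.9
ee_pos: [0.4823, 0.0917, 0.1274]
orientation: [-2.692, -1.62, 0.002]
force: [0.1, -0.6, 0.5]
width: 0.0655
now 7.9 [0.4823 0.0917 0.1274] psi 1.0835 tilt [-0.001  -0.0004] q7 0.49 w 0.0655 F [ 0.1 -0.6  0.5]
  T [0.02, 0.007, 0.878] dr [-0.001, 0.002, -0.014]
cap 0.91 [399.4 245.8] [ 50.  99. 163.] [[ 0.44799699 -0.24873623]]
mat elbow 0.64 [403.4 179.9] [[ 0.602809   -0.26268953]]
  dark 464
   [ 0.5773 -0.2867] -0.0953 144.8056 2596.4004
--
mat cap 0.97 [399.9 247. ] [[ 0.44517875 -0.25004993]]
  dark 44
   [[ 0.44691499 -0.23933074]]
stopper_a 0.73 [215.  130.4] [[0.72065039 0.18054731]]h.py:21: RuntimeWarning: Mean of empty slice.
  ys,xs=np.nonzero(mask); c0=unproj(cam,[[xs.mean(),ys.mean()]],z)[0]
  ret = ret.dtype.type(ret / rcount)
```

View pics/crop2.png

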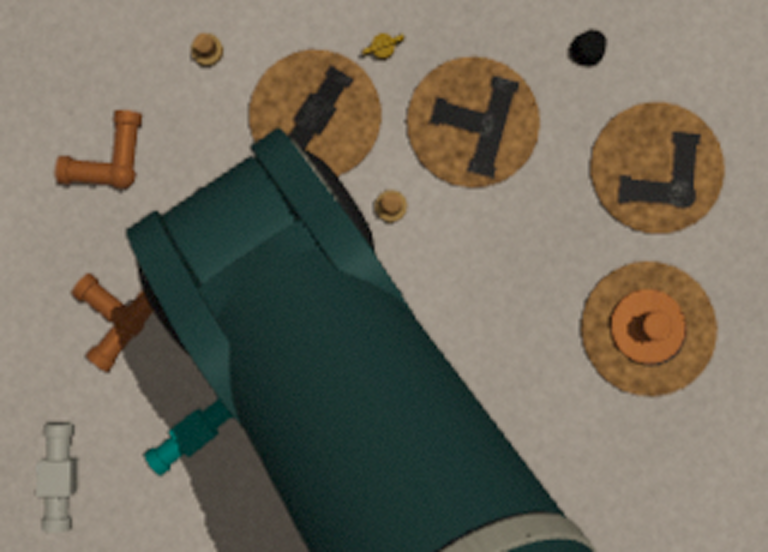

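The picture shows the cap covering its silhouette at crop (648,327), about 2 mm off. Next I grasp the copper connector.

```bash

python3 -m inch '[{"grip":0.4,"translation":[0.02,0.007,0.3],"dr":[0,0,0]},{"grip":0.4,"translation":[0.02,0.007,0.6],"dr":[0,0,0]},{"grip":0.4,"translation":[0.02,0.007,0.75],"dr":[0,0,0]},{"grip":0.4,"translation":[0.02,0.007,0.85],"dr":[0,0,-0.014]},{"grip":0.4,"translation":[0.02,0.007,0.875],"dr":[0,0,-0.014]},{"grip":0.4,"translation":[0.02,0.007,0.875],"dr":[0,0,-0.014]},{"grip":-1,"translation":[0.02,0.007,0.875],"dr":[0,0,-0.014]},{"grip":-1,"translation":[0.02,0.007,0.875],"dr":[0,0,-0.014]},{"grip":-1,"translation":[0.02,0.007,0.875],"dr":[0,0,-0.014]},{"grip":-1,"translation":[0.02,0.007,0.875],"dr":[0,0,-0.014]},{"grip":-1,"translation":[0.02,0.007,0.875],"dr":[0,0,-0.014]},{"grip":-1,"translation":[0.02,0.007,0.875],"dr":[0,0,-0.014]},{"grip":-1,"translation":[0.02,0.007,0.875],"dr":[0,0,-0.014]},{"grip":-1,"translation":[0.02,0.007,0.875],"dr":[0,0,-0.014]}]' 60
python3 plan.py .484 .0934 .022 1.091
python3 -m inch '[{"grip":-1,"translation":[0,0,-0.2],"dr":[0,0,0]},{"grip":-1,"translation":[0,0,-0.5],"dr":[0,0,0]},{"grip":-1,"translation":[0,0,-0.8],"dr":[0,0,0]},{"grip":-1,"translation":[0,0,-0.8],"dr":[0,0,0]}]' 
python3 plan.py .659 .0733 .118 0.998 .659 .0733 .029 .998
```

```text
clock: 9.8
ee_pos: [0.484, 0.0952, 0.0231]
orientation: [2.68, 1.639, -0.0]
force: [-0.1, -2.2, 5.5]
width: 0.0316
now 9.8 [0.484  0.0952 0.0231] psi 1.0979 tilt [ 0.0001 -0.0002] q7 0.34 w 0.0316 F [-0.1 -2.2  5.5]
  T [-0.014, 0.007, 0.009] dr [0.0, 0.0, 0.013]
clock: 10.2
ee_pos: [0.4857, 0.0959, 0.1223]
orientation: [2.678, 1.638, 0.007]
force: [0.1, 0.1, -2.9]
width: 0.0315
now 10.2 [0.4857 0.0959 0.1223] psi 1.098 tilt [0.0051 0.0003] q7 0.48 w 0.0315 F [ 0.1  0.1 -2.9]
  T [0.245, 0.686, 0.022] dr [0.008, -0.005, 0.095]
  T [0.279, 0.673, 0.018] dr [0.0, 0.0, 0.095]
  T [0.0, 0.0, 0.742] dr [0.0, 0.0, 0.0]
```

```bash

python3 -m inch '[{"grip":-1,"translation":[0.12,0.35,0],"dr":[0,0,0.1]},{"grip":-1,"translation":[0.24,0.68,0],"dr":[0,0,0.1]},{"grip":-1,"translation":[0.3,0.88,0],"dr":[0,0,0.1]},{"grip":-1,"translation":[0.3,0.88,0],"dr":[0,0,0.1]}]'
python3 -m inch '[{"grip":-1,"translation":[0.1,0.25,0],"dr":[0,0,0.09]},{"grip":-1,"translation":[0.23,0.48,0.03],"dr":[0,0,0.09]},{"grip":-1,"translation":[0.23,0.48,0.03],"dr":[0,0,0.09]},{"grip":-1,"translation":[0.23,0.48,0.03],"dr":[0,0,0.09]}]'
python3 plan.py .659 .0733 .029 .998
```

```text
clock: 10.6
ee_pos: [0.5964, 0.0782, 0.1173]
orientation: [-2.723, -1.565, 0.001]
force: [-0.9, -0.3, -2.5]
width: 0.0316
clock: 11.0
ee_pos: [0.6571, 0.0747, 0.1139]
orientation: [-2.757, -1.504, 0.003]
force: [-0.4, -0.1, -2.5]
width: 0.0317
now 11.0 [0.6571 0.0747 0.1139] psi 0.999 tilt [-0.002   0.0003] q7 0.48 w 0.0317 F [-0.4 -0.1 -2.5]
  T [-0.001, 0.021, 0.708] dr [-0.003, 0.002, 0.002]
```

```bash

python3 -m inch '[{"grip":-1,"translation":[0,0.02,0.2],"dr":[0,0,0]},{"grip":-1,"translation":[0,0.02,0.4],"dr":[0,0,0]},{"grip":-1,"translation":[0,0.02,0.55],"dr":[0,0,0]},{"grip":-1,"translation":[0,0.02,0.65],"dr":[0,0,0]},{"grip":-1,"translation":[0,0.02,0.69],"dr":[0,0,0]},{"grip":-1,"translation":[0,0.02,0.69],"dr":[0,0,0]},{"grip":-1,"translation":[0,0.02,0.69],"dr":[0,0,0]},{"grip":-1,"translation":[0,0.02,0.69],"dr":[0,0,0]}]'
python3 plan.py .659 .0733 .0288 .998
```

```text
clock: 11.8
ee_pos: [0.6605, 0.0731, 0.0334]
orientation: [2.758, 1.504, 0.002]
force: [0.1, -0.3, -2.1]
width: 0.0316
now 11.8 [0.6605 0.0731 0.0334] psi 0.9984 tilt [0.0012 0.0002] q7 0.44 w 0.0316 F [ 0.1 -0.3 -2.1]
  T [-0.005, -0.012, 0.038] dr [0.002, -0.002, 0.001]
```

```bash

python3 -m inch '[{"grip":-1,"translation":[0,-0.01,0.02],"dr":[0,0,0]},{"grip":-1,"translation":[0,-0.01,0.034],"dr":[0,0,0]},{"grip":-1,"translation":[0,-0.01,0.034],"dr":[0,0,0]},{"grip":-1,"translation":[0,-0.01,0.034],"dr":[0,0,0]},{"grip":0.2,"translation":[0,-0.01,0.034],"dr":[0,0,0]},{"grip":0.2,"translation":[0,-0.01,0.034],"dr":[0,0,0]},{"grip":0.2,"translation":[0,-0.01,0.034],"dr":[0,0,0]},{"grip":0.2,"translation":[0,-0.01,-0.2],"dr":[0,0,0]},{"grip":0.2,"translation":[0,-0.01,-0.5],"dr":[0,0,0]},{"grip":0.2,"translation":[0,-0.01,-0.8],"dr":[0,0,0]},{"grip":0.2,"translation":[0,-0.01,-0.8],"dr":[0,0,0]}]'
python3 - <<'E'
import numpy as np
o=np.array([.4536,.2531]);a=-.667
print('tee grasp',o+.025*np.array([-np.sin(a),np.cos(a)]))
o=np.array([.6456,-.1022]);a=-.284
print('tee place',o+.025*np.array([-np.sin(a),np.cos(a)]))
o=np.array([.5973,.2633]);a=-.108
print('elb grasp',o+.028*np.array([-np.sin(a),np.cos(a)]))
o=np.array([.5765,-.2863]);a=-.1
print('elb place',o+.028*np.array([-np.sin(a),np.cos(a)]))
E
python3 plan.py .469 .2727 .13 -.667 .469 .2727 .020 -.667
```

```text
clock: 12.9
ee_pos: [0.6611, 0.0744, 0.1333]
orientation: [2.756, 1.503, 0.009]
force: [0.2, 0.6, 0.1]
width: 0.0565
tee grasp [0.46906579 0.27274203]
tee place [ 0.65260494 -0.07820144]
elb grasp [0.60031812 0.29113686]
elb place [ 0.57929534 -0.25843988]
now 12.9 [0.6611 0.0744 0.1333] psi 0.9984 tilt [0.0063 0.0009] q7 0.49 w 0.0565 F [0.2 0.6 0.1]
  T [0.174, -0.747, 0.006] dr [0.011, -0.005, -0.94]
  T [0.506, -0.576, 0.009] dr [0.0, 0.0, -0.94]
  T [0.719, -0.269, 0.009] dr [0.0, 0.0, -0.94]
  T [0.0, 0.0, 0.917] dr [0.0, 0.0, 0.0]
```

```bash

python3 plan.py .565 .1735 .132 .165 .469 .2727 .13 -.667 
```

```text
now 12.9 [0.6611 0.0744 0.1333] psi 0.9984 tilt [0.0063 0.0009] q7 0.49 w 0.0565 F [0.2 0.6 0.1]
  T [0.13, -0.56, 0.003] dr [0.007, -0.01, 0.796]
  T [-0.108, -0.565, 0.005] dr [0.0, 0.0, 0.796]
  T [-0.327, -0.473, 0.008] dr [0.0, 0.0, 0.795]
  T [-0.49, -0.301, 0.008] dr [0.0, 0.0, 0.795]
```

```bash

python3 -m inch '[{"grip":0.2,"translation":[0.13,-0.56,0],"dr":[0,0,0.796]},{"grip":0.2,"translation":[0.13,-0.56,0],"dr":[0,0,0.796]},{"grip":0.2,"translation":[0.13,-0.56,0],"dr":[0,0,0.796]},{"grip":0.2,"translation":[0.13,-0.56,0],"dr":[0,0,0.796]}]'
python3 -m inch '[{"grip":0.2,"translation":[-0.11,-0.565,0],"dr":[0,0,0.796]},{"grip":0.2,"translation":[-0.11,-0.565,0],"dr":[0,0,0.796]},{"grip":0.2,"translation":[-0.11,-0.565,0],"dr":[0,0,0.796]},{"grip":0.2,"translation":[-0.11,-0.565,0],"dr":[0,0,0.796]}]'
python3 -m inch '[{"grip":0.2,"translation":[-0.327,-0.473,0],"dr":[0,0,0.796]},{"grip":0.2,"translation":[-0.327,-0.473,0],"dr":[0,0,0.796]},{"grip":0.2,"translation":[-0.327,-0.473,0],"dr":[0,0,0.796]},{"grip":0.2,"translation":[-0.327,-0.473,0],"dr":[0,0,0.796]}]'
python3 -m inch '[{"grip":0.2,"translation":[-0.49,-0.3,0.02],"dr":[0,0,0.796]},{"grip":0.2,"translation":[-0.49,-0.3,0.02],"dr":[0,0,0.796]},{"grip":0.2,"translation":[-0.49,-0.3,0.02],"dr":[0,0,0.796]},{"grip":0.2,"translation":[-0.49,-0.3,0.02],"dr":[0,0,0.796]},{"grip":0.2,"translation":[-0.49,-0.3,0.02],"dr":[0,0,0.796]}]'
python3 plan.py .469 .2727 .020 -.667
python3 m.py 2>/dev/null| grep -E -A2 "connector|stopper"; cp pics/crop1.png pics/crop3.png
```

```text
clock: 13.3
ee_pos: [0.6108, 0.1235, 0.1284]
orientation: [3.01, 0.899, 0.0]
force: [0.6, 0.1, -0.1]
width: 0.0564
clock: 13.7
ee_pos: [0.5628, 0.1725, 0.1284]
orientation: [3.13, 0.261, 0.0]
force: [-0.2, -0.1, -0.0]
width: 0.0563
clock: 14.1
ee_pos: [0.515, 0.2219, 0.1283]
orientation: [3.117, -0.389, 0.0]
force: [0.8, -0.4, 0.2]
width: 0.0563
clock: 14.6
ee_pos: [0.4675, 0.2708, 0.1259]
orientation: [2.971, -1.021, 0.0]
force: [-0.4, 0.8, 0.2]
width: 0.0564
now 14.6 [0.4675 0.2708 0.1259] psi -0.6618 tilt [-0.0001 -0.0004] q7 -1.43 w 0.0564 F [-0.4  0.8  0.2]
  T [-0.0, -0.021, 0.882] dr [0.001, -0.0, 0.01]
connector 0.9 [260.5 155.9] [ 38.  75. 128.] [0.661  0.0732] -0.562 149.0316 2897.8271
connector 0.74 [271.3 287. ] [ 95.  104.5   0. ] [0.3554 0.0496] 0.1985 91.4451 2841.8408
connector 0.65 [213.8 286.9] [ 95. 104.   0.] [0.3499 0.1889] -0.9047 567.5114 2029.5059
cap 0.71 [399.4 245.9] [ 48.  95. 158.] [[ 0.4476127  -0.24887246]]
mat elbow 0.67 [403.1 180.1] [[ 0.60245273 -0.26196734]]
--
mat connector 0.76 [260.5 158.9] [[0.65500472 0.07417888]]
  dark 61
   [0.6555 0.0762] -0.5851 2050.459 347.582
--
stopper_a 0.68 [292.3 195.7] [[ 5.64887947e-01 -9.12176421e-05]]
stopper_a 0.62 [215.8 130.1] [[0.72140358 0.17869652]]
```

View pics/crop3.png

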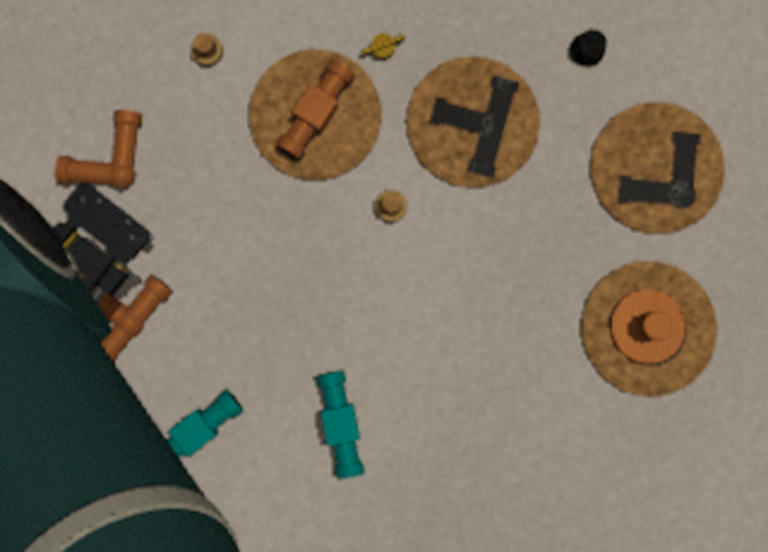

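The connector lies on its silhouette at crop (315,110), about 2 mm and 0.01 rad off. The gripper is over the tee branch, so I narrow the opening and grasp.

```bash

python3 -m inch '[{"grip":0,"translation":[0,-0.035,0.3],"dr":[0,0,0]},{"grip":0,"translation":[0,-0.035,0.55],"dr":[0,0,0]},{"grip":0,"translation":[0,-0.035,0.55],"dr":[0,0,0]},{"grip":0,"translation":[0,-0.035,0.7],"dr":[0,0,0.01]},{"grip":0,"translation":[0,-0.035,0.82],"dr":[0,0,0.01]},{"grip":0,"translation":[0,-0.035,0.875],"dr":[0,0,0.01]},{"grip":0,"translation":[0,-0.035,0.875],"dr":[0,0,0.01]},{"grip":-1,"translation":[0,-0.035,0.875],"dr":[0,0,0.01]},{"grip":-1,"translation":[0,-0.035,0.875],"dr":[0,0,0.01]},{"grip":-1,"translation":[0,-0.035,0.875],"dr":[0,0,0.01]},{"grip":-1,"translation":[0,-0.035,0.875],"dr":[0,0,0.01]},{"grip":-1,"translation":[0,-0.035,0.875],"dr":[0,0,0.01]},{"grip":-1,"translation":[0,-0.035,0.875],"dr":[0,0,0.01]},{"grip":-1,"translation":[0,-0.035,0.875],"dr":[0,0,0.01]}]' 60
python3 plan.py .4702 .274 .020 -.667
python3 -m inch '[{"grip":-1,"translation":[0,0,-0.15],"dr":[0,0,0]},{"grip":-1,"translation":[0,0,-0.45],"dr":[0,0,0]},{"grip":-1,"translation":[0,0,-0.75],"dr":[0,0,0]},{"grip":-1,"translation":[0,0,-0.85],"dr":[0,0,0]},{"grip":-1,"translation":[0,0,-0.85],"dr":[0,0,0]}]' 
python3 plan.py  .6533 -.076 .122 -.284
python3 - <<'E'
from h import *
im=imaging.capture('scene');cv2.imwrite('pics/scene1.png',im)
E
```

```text
clock: 16.5
ee_pos: [0.4695, 0.275, 0.0215]
orientation: [-2.965, 1.039, -0.001]
force: [-0.8, -1.7, 5.9]
width: 0.0207
now 16.5 [0.4695 0.275  0.0215] psi -0.6739 tilt [0.0004 0.0002] q7 -1.52 w 0.0207 F [-0.8 -1.7  5.9]
  T [0.009, 0.003, 0.012] dr [-0.001, -0.0, -0.013]
clock: 17.0
ee_pos: [0.47, 0.2751, 0.1242]
orientation: [-2.963, 1.038, -0.003]
force: [0.3, -0.1, -4.3]
width: 0.0205
now 17.0 [0.47   0.2751 0.1242] psi -0.6742 tilt [0.0022 0.001 ] q7 -1.45 w 0.0205 F [ 0.3 -0.1 -4.3]
  T [0.755, 0.333, 0.005] dr [-0.004, -0.002, -0.186]
  T [0.719, 0.405, 0.005] dr [0.0, 0.0, -0.186]
  T [0.676, 0.473, 0.005] dr [0.0, 0.0, -0.186]
  T [0.627, 0.537, 0.005] dr [0.0, 0.0, -0.186]
```

View pics/scene1.png

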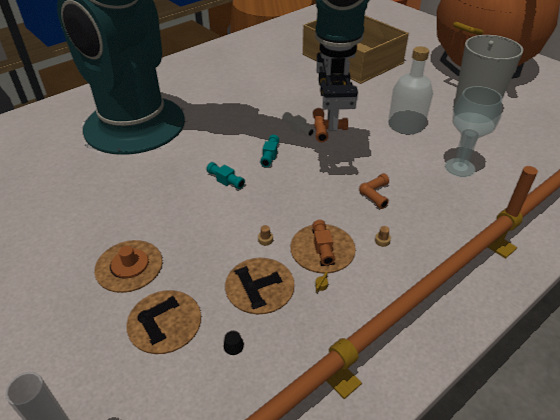

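The scene view shows the tee held level in the gripper at (325,125), with the other things undisturbed. I carry it to its mat.

```bash

python3 -m inch '[{"grip":-1,"translation":[0.25,0.1,0],"dr":[0,0,-0.05]},{"grip":-1,"translation":[0.6,0.26,0],"dr":[0,0,-0.15]},{"grip":-1,"translation":[0.95,0.42,0],"dr":[0,0,-0.24]},{"grip":-1,"translation":[0.95,0.42,0],"dr":[0,0,-0.24]}]'
python3 -m inch '[{"grip":-1,"translation":[0.38,0.24,0],"dr":[0,0,-0.12]},{"grip":-1,"translation":[0.76,0.48,0],"dr":[0,0,-0.24]},{"grip":-1,"translation":[0.9,0.56,0],"dr":[0,0,-0.24]},{"grip":-1,"translation":[0.9,0.56,0],"dr":[0,0,-0.24]}]'
python3 plan.py  .6526 -.0757 .12 -.284
```

```text
clock: 17.45
ee_pos: [0.5286, 0.1576, 0.1207]
orientation: [3.018, -0.859, -0.002]
force: [-0.7, 0.5, -2.6]
width: 0.0207
clock: 17.85
ee_pos: [0.5845, 0.0461, 0.1206]
orientation: [3.068, -0.668, -0.004]
force: [-0.5, -0.1, -2.8]
width: 0.0208
now 17.85 [0.5845 0.0461 0.1206] psi -0.4288 tilt [-0.0028 -0.0014] q7 -0.75 w 0.0208 F [-0.5 -0.1 -2.8]
  T [0.938, 0.687, 0.005] dr [0.004, 0.004, -0.277]
```

```bash

python3 -m inch '[{"grip":-1,"translation":[0.35,0.25,0],"dr":[0,0,-0.1]},{"grip":-1,"translation":[0.7,0.5,0],"dr":[0,0,-0.2]},{"grip":-1,"translation":[0.92,0.68,0],"dr":[0,0,-0.28]},{"grip":-1,"translation":[0.92,0.68,0],"dr":[0,0,-0.28]},{"grip":-1,"translation":[0.92,0.68,0],"dr":[0,0,-0.28]}]'
python3 plan.py  .6526 -.0757 .0275 -.284
```

```text
clock: 18.35
ee_pos: [0.6505, -0.0685, 0.1209]
orientation: [-3.111, 0.434, 0.005]
force: [0.1, 1.1, -2.8]
width: 0.0208
now 18.35 [ 0.6505 -0.0685  0.1209] psi -0.277 tilt [-0.0028  0.0009] q7 -0.42 w 0.0208 F [ 0.1  1.1 -2.8]
  T [0.036, 0.053, 0.778] dr [-0.0, 0.006, 0.013]
```

```bash

python3 -m inch '[{"grip":-1,"translation":[0.03,0.04,0.2],"dr":[0,0,0]},{"grip":-1,"translation":[0.03,0.04,0.4],"dr":[0,0,0]},{"grip":-1,"translation":[0.03,0.04,0.55],"dr":[0,0,0]},{"grip":-1,"translation":[0.03,0.04,0.68],"dr":[0,0,0]},{"grip":-1,"translation":[0.03,0.04,0.72],"dr":[0,0,0]},{"grip":-1,"translation":[0.03,0.04,0.72],"dr":[0,0,0]},{"grip":-1,"translation":[0.03,0.04,0.72],"dr":[0,0,0]}]'
python3 plan.py  .6526 -.0757 .0275 -.284
```

```text
clock: 19.05
ee_pos: [0.654, -0.0744, 0.0375]
orientation: [-3.112, 0.432, -0.002]
force: [0.5, 0.2, -2.6]
width: 0.0205
now 19.05 [ 0.654  -0.0744  0.0375] psi -0.2759 tilt [0.001  0.0001] q7 -0.44 w 0.0205 F [ 0.5  0.2 -2.6]
  T [-0.008, 0.014, 0.083] dr [-0.001, -0.002, 0.015]
```

```bash

python3 -m inch '[{"grip":-1,"translation":[-0.008,0.014,0.04],"dr":[0,0,0.015]},{"grip":-1,"translation":[-0.008,0.014,0.07],"dr":[0,0,0.015]},{"grip":-1,"translation":[-0.008,0.014,0.078],"dr":[0,0,0.015]},{"grip":-1,"translation":[-0.008,0.014,0.078],"dr":[0,0,0.015]},{"grip":-1,"translation":[-0.008,0.014,0.078],"dr":[0,0,0.015]}]'
python3 -m inch '[{"grip":-0.1,"translation":[0,0,0],"dr":[0,0,0]},{"grip":-0.1,"translation":[0,0,0],"dr":[0,0,0]},{"grip":-0.1,"translation":[0,0,0],"dr":[0,0,0]},{"grip":-0.1,"translation":[0,0,-0.2],"dr":[0,0,0]},{"grip":-0.1,"translation":[0,0,-0.5],"dr":[0,0,0]},{"grip":-0.1,"translation":[0,0,-0.85],"dr":[0,0,0]},{"grip":-0.1,"translation":[0,0,-0.85],"dr":[0,0,0]}]'
python3 plan.py .6003 .2911 .13 -.108
```

```text
clock: 19.55
ee_pos: [0.6522, -0.0761, 0.0276]
orientation: [3.11, -0.445, 0.0]
force: [-1.6, -0.6, 2.4]
width: 0.0204
clock: 20.25
ee_pos: [0.6548, -0.0758, 0.1349]
orientation: [-3.11, 0.444, -0.012]
force: [0.4, -0.2, 0.4]
width: 0.0423
now 20.25 [ 0.6548 -0.0758  0.1349] psi -0.2838 tilt [ 0.0077 -0.0007] q7 -0.41 w 0.0423 F [ 0.4 -0.2  0.4]
  T [-0.431, -0.936, 0.012] dr [-0.002, -0.015, -0.112]
  T [-0.375, -0.96, 0.014] dr [0.0, 0.0, -0.112]
  T [-0.318, -0.98, 0.014] dr [0.0, 0.0, -0.112]
```

```bash

python3 -m inch '[{"grip":0,"translation":[-0.43,-0.936,0],"dr":[0,0,-0.112]},{"grip":0,"translation":[-0.43,-0.936,0],"dr":[0,0,-0.112]},{"grip":0,"translation":[-0.43,-0.936,0],"dr":[0,0,-0.112]},{"grip":0,"translation":[-0.43,-0.936,0],"dr":[0,0,-0.112]}]'
python3 -m inch '[{"grip":0,"translation":[-0.375,-0.96,0.01],"dr":[0,0,-0.112]},{"grip":0,"translation":[-0.375,-0.96,0.01],"dr":[0,0,-0.112]},{"grip":0,"translation":[-0.375,-0.96,0.01],"dr":[0,0,-0.112]},{"grip":0,"translation":[-0.375,-0.96,0.01],"dr":[0,0,-0.112]}]'
python3 -m inch '[{"grip":0,"translation":[-0.318,-0.98,0.01],"dr":[0,0,-0.112]},{"grip":0,"translation":[-0.318,-0.98,0.01],"dr":[0,0,-0.112]},{"grip":0,"translation":[-0.318,-0.98,0.01],"dr":[0,0,-0.112]},{"grip":0,"translation":[-0.318,-0.98,0.01],"dr":[0,0,-0.112]},{"grip":0,"translation":[-0.318,-0.98,0.01],"dr":[0,0,-0.112]}]'
python3 plan.py .6003 .2911 .020 -.108
python3 m.py 2>/dev/null| grep -E -A2 "tee|stopper"; cp pics/crop1.png pics/crop4.png
```

```text
clock: 20.65
ee_pos: [0.6333, 0.0511, 0.1294]
orientation: [-3.121, 0.344, 0.0]
force: [0.1, -0.6, 1.2]
width: 0.0467
clock: 21.05
ee_pos: [0.615, 0.1724, 0.128]
orientation: [-3.13, 0.254, 0.001]
force: [-0.4, -0.1, -0.1]
width: 0.0469
clock: 21.55
ee_pos: [0.5984, 0.2895, 0.1265]
orientation: [3.136, -0.171, -0.0]
force: [-0.1, -0.6, 0.9]
width: 0.0472
now 21.55 [0.5984 0.2895 0.1265] psi -0.1089 tilt [-0.0001 -0.0009] q7 -0.85 w 0.0472 F [-0.1 -0.6  0.9]
  T [0.014, -0.016, 0.887] dr [0.002, 0.0, -0.002]
tee 0.63 [331.1 159.8] [ 38.  76. 128.] [ 0.6466 -0.1038] -0.2772 241.9987 4060.1504
tee 0.62 [323.8 161.1] [ 57.  99. 135.] [ 0.6351 -0.0738] -0.1967 6381.2124 9142.824
connector 0.72 [150.9 319.5] [134. 148. 153.] [0.2753 0.3228] 0.3119 941.6592 1463.9746
connector 0.7 [260.6 155.4] [ 43.  84. 139.] [0.6614 0.0733] 2.5646 154.5197 2903.9014
--
mat tee 0.69 [324.6 161.1] [[ 0.64886667 -0.07756976]]
  dark 117
   [ 0.6434 -0.0954] -0.2526 2352.7234 664.0049
--
stopper_a 0.73 [215.6 130.5] [[0.72035272 0.1793169 ]]
stopper_a 0.37 [260.3 155.5] [[0.66016856 0.07401052]]
```

View pics/crop4.png

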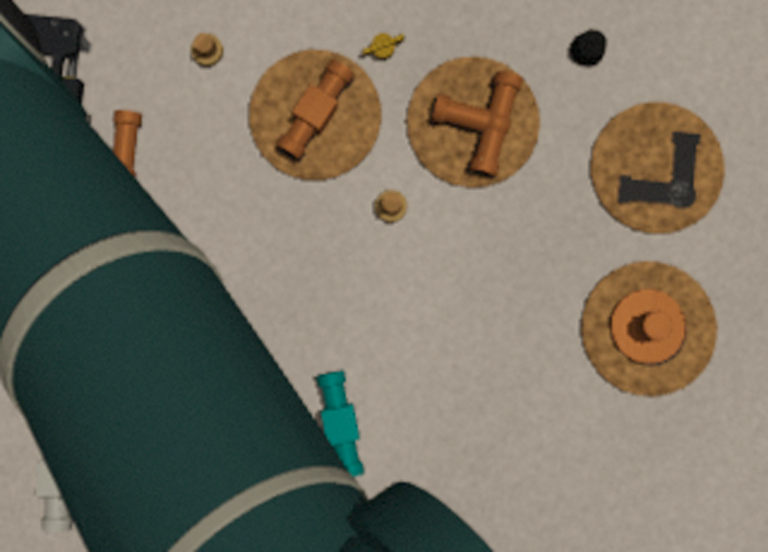

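The tee covers its silhouette at crop (490,120). The glassware is close to the arm, so I check it before descending.

```bash

python3 - <<'E'
from h import *
a=imaging.capture('scene');cv2.imwrite('pics/scene2.png',a)
a=imaging.capture('top');cv2.imwrite('pics/top2.png',a)
E
```

```text
(no output)
```

View pics/scene2.png

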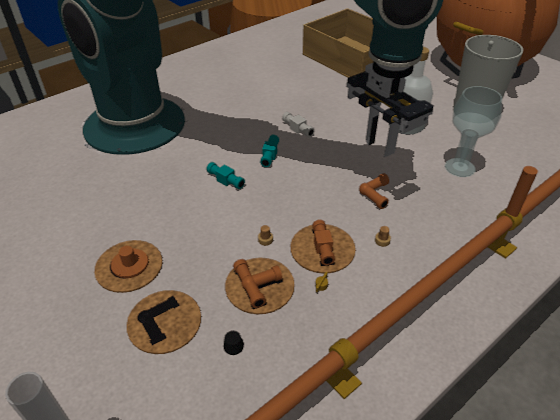

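View pics/top2.png

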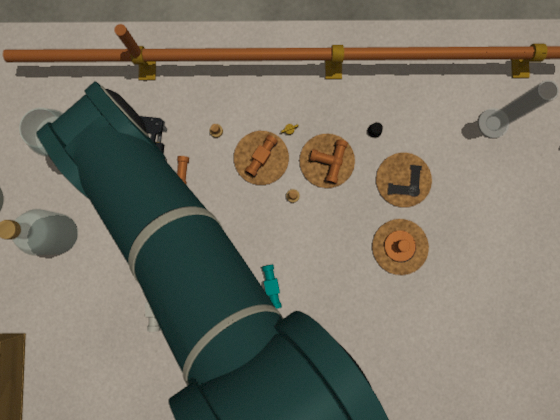

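The glass foot is at top px (80,150), y≈0.49, and the gripper is at y=0.29, so there is clearance. I grasp the elbow.

```bash

python3 -m inch '[{"grip":0,"translation":[0.014,-0.01,0.3],"dr":[0,0,0]},{"grip":0,"translation":[0.014,-0.01,0.55],"dr":[0,0,0]},{"grip":0,"translation":[0.014,-0.01,0.7],"dr":[0,0,0]},{"grip":0,"translation":[0.014,-0.01,0.82],"dr":[0,0,0]},{"grip":0,"translation":[0.014,-0.01,0.88],"dr":[0,0,0]},{"grip":0,"translation":[0.014,-0.01,0.88],"dr":[0,0,0]},{"grip":-1,"translation":[0.014,-0.01,0.88],"dr":[0,0,0]},{"grip":-1,"translation":[0.014,-0.01,0.88],"dr":[0,0,0]},{"grip":-1,"translation":[0.014,-0.01,0.88],"dr":[0,0,0]},{"grip":-1,"translation":[0.014,-0.01,0.88],"dr":[0,0,0]},{"grip":-1,"translation":[0.014,-0.01,0.88],"dr":[0,0,0]},{"grip":-1,"translation":[0.014,-0.01,0.88],"dr":[0,0,0]},{"grip":-1,"translation":[0.014,-0.01,0.88],"dr":[0,0,0]}]' 60
python3 plan.py .6003 .2911 .020 -.108
python3 -m inch '[{"grip":-1,"translation":[0,0,-0.15],"dr":[0,0,0]},{"grip":-1,"translation":[0,0,-0.45],"dr":[0,0,0]},{"grip":-1,"translation":[0,0,-0.75],"dr":[0,0,0]},{"grip":-1,"translation":[0,0,-0.9],"dr":[0,0,0]},{"grip":-1,"translation":[0,0,-0.9],"dr":[0,0,0]}]' 
python3 plan.py  .5793 -.2584 .12 -.1
python3 - <<'E'
from h import *
im=imaging.capture('scene');cv2.imwrite('pics/scene3.png',im[40:240,250:530].repeat(2,0).repeat(2,1))
E
```

```text
clock: 23.45
ee_pos: [0.5998, 0.2921, 0.0219]
orientation: [-3.137, 0.169, -0.001]
force: [-1.3, -0.6, 5.9]
width: 0.0207
now 23.45 [0.5998 0.2921 0.0219] psi -0.1079 tilt [0.0006 0.0003] q7 -0.9 w 0.0207 F [-1.3 -0.6  5.9]
  T [0.005, 0.008, 0.016] dr [-0.001, -0.001, 0.0]
clock: 23.95
ee_pos: [0.6007, 0.2928, 0.1333]
orientation: [-3.135, 0.169, -0.007]
force: [0.9, 0.3, -2.0]
width: 0.0206
now 23.95 [0.6007 0.2928 0.1333] psi -0.1079 tilt [0.0043 0.0021] q7 -0.85 w 0.0206 F [ 0.9  0.3 -2. ]
  T [0.063, 0.917, 0.02] dr [-0.005, -0.008, -0.003]
  T [0.062, 0.917, 0.022] dr [0.0, 0.0, -0.003]
  T [0.061, 0.917, 0.022] dr [0.0, 0.0, -0.003]
  T [0.059, 0.917, 0.022] dr [0.0, 0.0, -0.003]
  T [0.058, 0.917, 0.022] dr [0.0, 0.0, -0.003]
```

View pics/scene3.png

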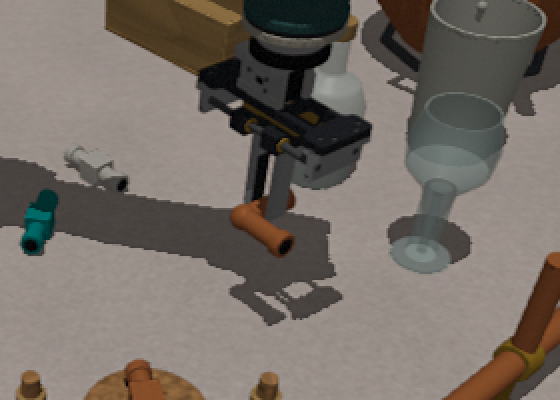

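The elbow is held level at crop (265,220). I carry it across.

```bash

python3 -m inch '[{"grip":-1,"translation":[0.02,0.3,0],"dr":[0,0,0]},{"grip":-1,"translation":[0.04,0.65,0],"dr":[0,0,0]},{"grip":-1,"translation":[0.06,0.95,0],"dr":[0,0,0]},{"grip":-1,"translation":[0.06,0.95,0],"dr":[0,0,0]}]'
python3 -m inch '[{"grip":-1,"translation":[0.02,0.35,0],"dr":[0,0,0]},{"grip":-1,"translation":[0.04,0.7,0],"dr":[0,0,0]},{"grip":-1,"translation":[0.06,0.95,0],"dr":[0,0,0]},{"grip":-1,"translation":[0.06,0.95,0],"dr":[0,0,0]}]'
python3 -m inch '[{"grip":-1,"translation":[0.02,0.35,0],"dr":[0,0,0]},{"grip":-1,"translation":[0.04,0.7,0],"dr":[0,0,0]},{"grip":-1,"translation":[0.06,0.95,0],"dr":[0,0,0]},{"grip":-1,"translation":[0.06,0.95,0],"dr":[0,0,0]}]'
python3 -m inch '[{"grip":-1,"translation":[0.02,0.35,0],"dr":[0,0,0]},{"grip":-1,"translation":[0.04,0.7,0],"dr":[0,0,0]},{"grip":-1,"translation":[0.06,0.95,0],"dr":[0,0,0]},{"grip":-1,"translation":[0.06,0.95,0],"dr":[0,0,0]}]'
python3 plan.py  .5789 -.2568 .12 -.1
```

```text
clock: 24.4
ee_pos: [0.5944, 0.1717, 0.128]
orientation: [3.133, -0.179, -0.003]
force: [0.5, -0.1, -1.5]
width: 0.0208
clock: 24.8
ee_pos: [0.5888, 0.0588, 0.1282]
orientation: [3.134, -0.178, -0.003]
force: [0.9, -0.1, -1.1]
width: 0.0209
clock: 25.2
ee_pos: [0.5835, -0.0547, 0.1283]
orientation: [3.135, -0.178, -0.003]
force: [-0.3, -0.4, -2.6]
width: 0.021
clock: 25.6
ee_pos: [0.5783, -0.1682, 0.1283]
orientation: [3.136, -0.177, -0.002]
force: [-0.5, 0.5, -1.6]
width: 0.0206
now 25.6 [ 0.5783 -0.1682  0.1283] psi -0.1127 tilt [-0.0016 -0.0008] q7 -0.09 w 0.0206 F [-0.5  0.5 -1.6]
  T [0.088, 0.733, 0.07] dr [0.002, 0.003, -0.024]
```

```bash

python3 -m inch '[{"grip":-1,"translation":[0.04,0.3,0],"dr":[0,0,0]},{"grip":-1,"translation":[0.08,0.6,0],"dr":[0,0,-0.02]},{"grip":-1,"translation":[0.085,0.71,0.1],"dr":[0,0,-0.02]},{"grip":-1,"translation":[0.085,0.71,0.3],"dr":[0,0,-0.02]},{"grip":-1,"translation":[0.085,0.71,0.5],"dr":[0,0,-0.02]},{"grip":-1,"translation":[0.085,0.71,0.65],"dr":[0,0,-0.02]},{"grip":-1,"translation":[0.085,0.71,0.75],"dr":[0,0,-0.02]},{"grip":-1,"translation":[0.085,0.71,0.75],"dr":[0,0,-0.02]},{"grip":-1,"translation":[0.085,0.71,0.75],"dr":[0,0,-0.02]}]'
python3 plan.py  .5789 -.2568 .028 -.1
```

```text
clock: 26.5
ee_pos: [0.5805, -0.2495, 0.0396]
orientation: [-3.138, 0.152, -0.0]
force: [-0.0, -0.4, -0.8]
width: 0.0208
now 26.5 [ 0.5805 -0.2495  0.0396] psi -0.0967 tilt [0.0002 0.0003] q7 0.02 w 0.0208 F [-0.  -0.4 -0.8]
  T [-0.007, 0.062, 0.097] dr [-0.001, -0.0, 0.006]
```

```bash

python3 -m inch '[{"grip":-1,"translation":[-0.007,0.062,0.02],"dr":[0,0,0]},{"grip":-1,"translation":[-0.007,0.062,0.06],"dr":[0,0,0]},{"grip":-1,"translation":[-0.007,0.062,0.085],"dr":[0,0,0]},{"grip":-1,"translation":[-0.007,0.062,0.092],"dr":[0,0,0]},{"grip":-1,"translation":[-0.007,0.062,0.092],"dr":[0,0,0]},{"grip":-1,"translation":[-0.007,0.062,0.092],"dr":[0,0,0]}]'
python3 plan.py  .5789 -.2568 .028 -.1
python3 -m inch '[{"grip":-0.1,"translation":[0,0,0],"dr":[0,0,0]},{"grip":-0.1,"translation":[0,0,0],"dr":[0,0,0]},{"grip":-0.1,"translation":[0,0,0],"dr":[0,0,0]},{"grip":-0.1,"translation":[0,0,-0.2],"dr":[0,0,0]},{"grip":-0.1,"translation":[0,0,-0.5],"dr":[0,0,0]},{"grip":-0.1,"translation":[0,0,-0.9],"dr":[0,0,0]},{"grip":-0.1,"translation":[0,0,-0.9],"dr":[0,0,0]}]'
python3 -m inch '[{"grip":0,"translation":[-0.5,0.4,-0.3],"dr":[0,0,0]},{"grip":0,"translation":[-0.9,0.8,-0.3],"dr":[0,0,0]},{"grip":0,"translation":[-0.9,0.95,-0.3],"dr":[0,0,0]},{"grip":0,"translation":[-0.9,0.95,-0.3],"dr":[0,0,0]}]'
python3 -m inch '[{"grip":0,"translation":[-0.4,0.4,-0.1],"dr":[0,0,0]},{"grip":0,"translation":[-0.8,0.8,-0.1],"dr":[0,0,0]},{"grip":0,"translation":[-0.8,0.95,-0.1],"dr":[0,0,0]},{"grip":0,"translation":[-0.8,0.95,-0.1],"dr":[0,0,0]}]'
python3 m.py 2>/dev/null; cp pics/crop1.png pics/crop5.png
python3 - <<'E'
from h import *
im=imaging.capture('scene');cv2.imwrite('pics/scene4.png',im)
E
```

```text
clock: 27.1
ee_pos: [0.5786, -0.2574, 0.0284]
orientation: [-3.138, 0.153, -0.0]
force: [0.1, 0.7, -1.5]
width: 0.0207
now 27.1 [ 0.5786 -0.2574  0.0284] psi -0.0972 tilt [0.0001 0.0001] q7 0.03 w 0.0207 F [ 0.1  0.7 -1.5]
  T [0.002, -0.006, 0.003] dr [-0.0, -0.0, 0.005]
clock: 27.8
ee_pos: [0.5813, -0.2584, 0.1424]
orientation: [3.135, -0.153, 0.012]
force: [0.4, -0.1, -0.9]
width: 0.0424
clock: 28.2
ee_pos: [0.4562, -0.3651, 0.173]
orientation: [3.135, -0.162, -0.001]
force: [1.1, -0.6, 0.2]
width: 0.0469
clock: 28.6
ee_pos: [0.3484, -0.4698, 0.1842]
orientation: [3.135, -0.166, -0.002]
force: [0.3, 0.4, -0.1]
width: 0.0471
elbow 0.9 [409.5 182.8] [ 28.  58. 103.] [ 0.5772 -0.2887] -0.0817 174.1976 3100.4092
tee 0.97 [331.1 159.2] [ 28.  59. 104.] [ 0.6466 -0.1035] -0.2829 246.9782 3932.0745
connector 0.74 [271.4 287.5] [84. 91.  0.] [0.3547 0.0495] 0.2045 181.1552 3086.3076
connector 0.69 [209.8 290.5] [80. 88.  0.] [0.3481 0.1902] 2.2232 155.7949 3031.1104
connector 0.65 [260.6 155.2] [ 31.  65. 113.] [0.6615 0.0736] 2.566 153.9947 2920.9346
cap 0.75 [399.2 245.8] [ 40.  82. 141.] [[ 0.44783136 -0.24837614]]
cap 0.66 [292.3 195.6] [ 46.  80. 111.] [[ 5.66714448e-01 -3.98905034e-04]]
cap 0.54 [400.  247.2] [ 44.  79. 111.] [[ 0.44457558 -0.25004782]]
mat elbow 0.67 [401.5 178.9] [[ 0.60523492 -0.25841938]]
  dark 188
   [ 0.5751 -0.2804] -0.0991 1558.302 1051.1133
mat tee 0.72 [324.4 160.9] [[ 0.64943055 -0.07714772]]
  dark 180
   [ 0.6438 -0.0957] -0.2381 2086.1804 1021.165
mat connector 0.75 [260.6 158.5] [[0.65596932 0.07400776]]
  dark 98
   [0.6552 0.0755] -0.5672 1935.3325 557.5058
mat cap 0.93 [399.9 247. ] [[ 0.44519335 -0.25025573]]
  dark 76
   [[ 0.44319319 -0.23784558]]
stopper_a 0.55 [292.1 195.8] [[5.64706856e-01 3.23760268e-04]]
stopper_a 0.53 [215.5 130.6] [[0.72026556 0.17949361]]
```

View pics/crop5.png

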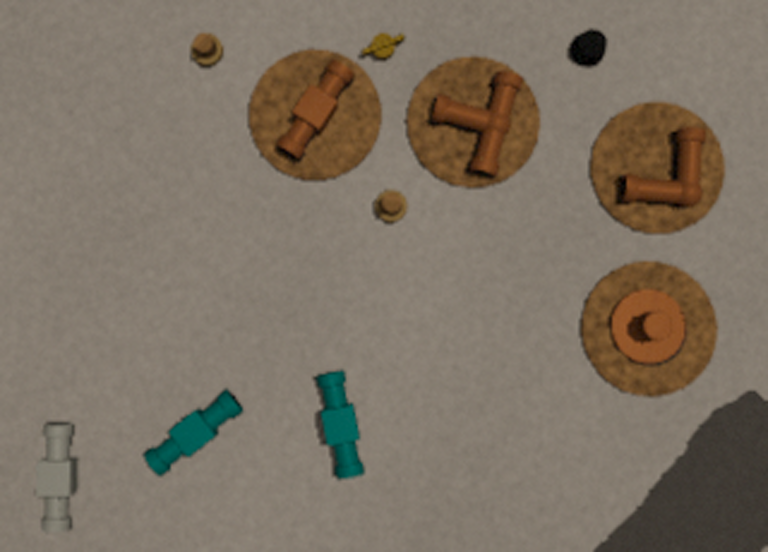

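View pics/scene4.png

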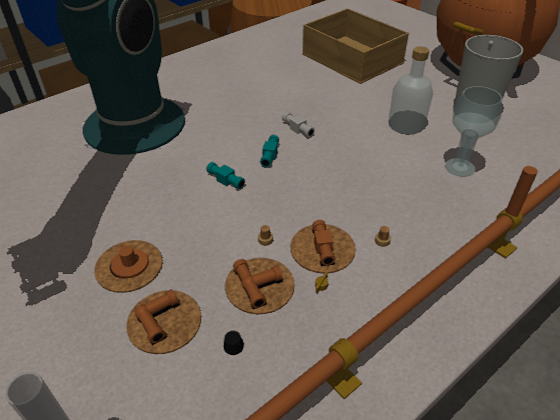

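Both views show all four fittings flat on their own silhouettes, each within about 3 mm, with the stoppers unmoved and the arm clear. I hand in.

```bash
python3 -c "
from station import manip
s=manip.observe();print(s['clock'],s['force'],abs(s['joint_velocities']).max());print(manip.job_done())"
```

```text
29.15 [ 0.29909294 -0.08714348 -0.03935757] 0.003257463908080612
the job is handed in; nothing more can be done
None
```

I placed all four fittings (cap, copper connector, tee, elbow) on the mats with their own silhouettes. The job was handed in at about 29 s with the arm clear and at rest.

- **Position:** in the last top picture each fitting lies about 1–4 mm from its marked place, against the 12 mm allowed.
- **Angle:** the elbow, tee and connector are each turned within about 0.02 rad of their marks, against 0.26 rad allowed.
- **Flatness:** I checked this only by eye; both camera views show the fittings lying flat.
- **Left alone:** both stoppers still measure at their starting spots within about 2 mm and stand upright. I did not touch the turquoise and white connectors.
- **Checks that disagreed:** the detector gave some false hits at the end, such as a stopper and a mat reported as the cap. The silhouette measurements on covered mats were also meaningless, so I used the ones taken before placing.

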